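Push the vent covers home in the spring-clip rack and close its keeper

TASK

Two of the three aluminium vent covers in the rack stand out towards you: push each of them fully home, past its spring clips to the rear stop, so that all three ends are in line. Then swing the rack's keeper bar right across the front until it stops, and leave the other things around the rack where they are.

Things in the scene. Friction and masses are not known exactly. Their poses are not given: they have to be found in the camera images.
- cover_rack: low dark-grey rack fixed to the bench, smooth base plate 6 thick, 205 wide, from x = -25 to 165. Origin: on the bench in the middle slot's plane, on the home line (x = 0) where the near end face of a cover lies when fully home (up to 1 play). x points into the slots away from the robot, y left, z up. Three slots at y = -55, 0, +55; each 17 wide between guide rails 48 high, from x = 28 to 120
- clips (a point): between the two free-turning sprung rollers of the middle slot, 30 above the bench, rack x = 133; each slot has such a pair; rigid rear stop at x = 150. A cover slides freely until its near end is 19 short of home, then needs 8 to 12 N until it is 9 short; then the clips snap into its groove and it comes up against the stop. Axes as the rack's
- cover_a_rear (a point): one of three identical aluminium vent covers, 150 long (x), 14 thick (y), 70 high (z), 0.3 kg, upright on a long edge, each in a slot of the rack (any cover can be in any slot). This point: middle of its near end face (14 x 70, towards the robot), 41 above the bench; x points along the slot into the rack, z up. At the start one of the three (any of them) is home, the other two stand out 25 to 55
- cover_b_rear (a point): one of three identical aluminium vent covers, 150 long (x), 14 thick (y), 70 high (z), 0.3 kg, upright on a long edge, each in a slot of the rack (any cover can be in any slot). This point: middle of its near end face (14 x 70, towards the robot), 41 above the bench; x points along the slot into the rack, z up. At the start one of the three (any of them) is home, the other two stand out 25 to 55
- cover_c_rear (a point): one of three identical aluminium vent covers, 150 long (x), 14 thick (y), 70 high (z), 0.3 kg, upright on a long edge, each in a slot of the rack (any cover can be in any slot). This point: middle of its near end face (14 x 70, towards the robot), 41 above the bench; x points along the slot into the rack, z up. At the start one of the three (any of them) is home, the other two stand out 25 to 55
- keeper (a joint): steel keeper bar on an upright hinge at rack x, y = -14, -115. Radians: 0 = closed against its stop, across the front of the slots (pointing along rack +y); grows as it swings out to the robot (1.57: along rack -x). Starts 1.4 to 1.85. Bar 10 thick, 185 long from hinge, 16 high, middle 37 above bench. Light friction (0.06 N m), stays where left. A cover 9 or more out blocks it
- keeper_pin (a point): black round pin, 12 diameter, standing up from the keeper bar 88 from the hinge, from the bar's top (45 above the bench) to 83 above the bench; this point is on its axis, 65 above the bench. The point's y axis points along the bar away from the hinge, z up
- multimeter: hand-held multimeter, 150 x 74 x 44, lying on the bench well to the left and front of the rack; loose, leave it alone; origin at the centre of its underside
- side_cutters: pair of side cutters, 109 x 58 x 12, lying left and front of the rack; loose, leave it alone; origin at the centre of its underside
- paste_tin: round tin, 57 diameter x 68 high, standing right of the rack; loose, leave it alone; origin at the centre of its underside

How it is judged:
On the way, in this order (a step that is already met when the one before it is completed fails the run):
1. all three covers are fully home, keeper still open (x of each of cover_a_rear, cover_b_rear, cover_c_rear in the frame of cover_rack above -0.005 m and z of each of cover_a_rear, cover_b_rear, cover_c_rear in the frame of cover_rack below 0.05 m and angle between each of cover_a_rear, cover_b_rear, cover_c_rear's own z axis and vertical below 0.15 rad and value of joint keeper above 0.3 rad), for 0.2 s.
2. the keeper bar is swung shut across the front (value of joint keeper below 0.08 rad), for 0.2 s.
At the end, for the whole second after the job is handed in: All three covers upright in the rack with their near ends within 5 mm of the home line, and the keeper bar closed to within 0.08 rad of its stop; the bystanders at rest (x of each of cover_a_rear, cover_b_rear, cover_c_rear in the frame of cover_rack above -0.005 m and z of each of cover_a_rear, cover_b_rear, cover_c_rear in the frame of cover_rack below 0.05 m and angle between each of cover_a_rear, cover_b_rear, cover_c_rear's own z axis and vertical below 0.15 rad and value of joint keeper below 0.08 rad and linear speed of each of multimeter, side_cutters, paste_tin below 0.02 m/s); the robot touches nothing.
It fails at once if the multimeter is moved more than 30 mm (distance of multimeter from where it was at the start of the episode above 0.03 m).
It fails at once if the side cutters is moved more than 30 mm (distance of side_cutters from where it was at the start of the episode above 0.03 m).
It fails at once if the paste tin is moved more than 30 mm (distance of paste_tin from where it was at the start of the episode above 0.03 m).
It also fails if it takes over 54 s, if anything falls off the work surface, if the arm or the gripper's body presses on something with over 40 N, if the wrist force passes 120 N, or if a joint passes its speed limit or range.

ROBOT

A 6-joint arm with a two-finger parallel gripper is mounted at the origin on a cart in front of the work surface, level with it; the furniture and walls round the work are solid. World frame = base frame: x ahead of the robot, y to its left, z up, the work surface at z = 0. Lengths are in m, angles in rad, forces in N, time in s.
With the tool pointing down it reaches from about 0.35 to 0.775 m from the base axis. Payload 7.3 kg.
Tool frame: the origin (TCP) lies midway between the tips of the shut fingers; the grasp point (between the pads) lies 19 mm behind it (robot.grasp_offset is the z of the grasp point in the tool frame, in m); z points along the fingers, y is the direction in which the jaws open and shut (so a half turn about z gives the same grasp; the last joint's range is limited). The gripper opens to 92 mm and grips with 3 to 60 N. Pads are 19 mm wide; open, the fingers measure 130 mm over their backs; the gripper's body (75 mm by 190 mm) begins 47 mm behind the grasp point.
Start: joints at [1.077, 0.342, 1.524, -0, 1.275, -0.146], TCP at [0.179, 0.494, 0.227] pointing down, gripper open.
Joint ranges: [-2.53, 2.53], [-0.77, 2.02], [0.04, 2.7], [-1, 4.14], [0.28, 2.66], [-3.11, 3.11]. Speed limits (rad/s): [2.57, 2.57, 3.14, 3.14, 3.14, 3.14].

INTERFACE

Orientations are given as [roll, pitch, yaw] about the fixed x, y, z axes, in that order (R = Rz(yaw) Ry(pitch) Rx(roll)).
In Python, from cell import observe, imaging, workorder, robot gives the robot as it stands. The module is installed in compiled form; this text tells all that it offers.
- The arm moves only by the tool send_rows, never from a script. Its argument "series" is a list of rows, each a list of 7 numbers: the shift along the tool's x, y, z in m, then the turn, a rotation vector about the tool's x, y, z in rad, then the closure, from 0 (fully open) to 1 (shut). A call has 1 to 5 rows; each row shifts and turns the commanded pose from where the row before left it, along the tool's axes as they then stand; what a row does not reach is not made up. A row lasts 1/12 s, in which the tool goes at most 41.7 mm and 7.16 degrees, less where a joint would pass 70% of its speed; a pose out of reach is approached as far as the arm can. A call is refused whole if a number of a shift passes 0.0417 or a number of a turn 0.125, either way. A call with a gripper value outside its range is refused whole. The fingers move at their own pace and stop on an object; "newtons" is the grip in N (left out, the last holds). Time passes only in rows, so rows that do not move let the fingers close. It gives the time, the measured TCP pose, the force and the opening at its end, in the units of the state.
- observe(): the state, without advancing time (a new reading comes with each control period).
- imaging.read_camera(name): name is "scene" or "top"; returns a dict with "color" (480x640x3 uint8, red, green, blue), "range_z" (480x640 float32, m along the optical axis (not along the pixel's ray), 0 where there is no reading), "vfov" (degrees; the focal length in pixels is half the picture's height over the tangent of half this angle, whatever the lens; pixels are square), "cx", "cy" (the principal point, pixels), "T" (4x4, takes a point from camera to world coordinates). Camera axes: x right, y down, z forward; pixel columns grow to the right and rows downward; lengths in m; the calibration is good to about 2 mm. A picture is of the moment at which its call begins.
- workorder.hand_in(): hands the job in, once; it reports no verdict.
The state is a dict: "time": time; "qpos": joint angles; "qvel": joint speeds; "joint_efforts": joint torques, N m; "tool_pos": TCP position; "tool_rot": TCP orientation; "contact_force": force on the tool from outside, world axes, zero at the start; "torque": the same for the moment, N m; "opening": finger opening in m.
Only numpy, scipy, OpenCV 4.12 (cv2) and the standard library are available. Lean on these libraries where they do the work, as an engineer would, in place of code of your own. Each camera call takes 0.05 s, during which the arm holds its last target.

## Working session

There is one attempt and no reset: what is moved stays moved. The work goes in short steps, Python scripts to look and compute and a tool call to move; the robot and the scene stay as the last step left them, time stands still between calls to the robot, and variables do not carry over. Pictures are saved under pics/ and viewed, and the job is handed in when it is done.

Besides the shell and the picture viewer there is one more tool, called after "Request:" by a JSON object that holds its "method" and its "body", one argument or row to a line. send_rows: Moves the arm, as the interface text tells. Its arguments: {"type":"object","properties":{"series":{"type":"array","items":{"type":"array","items":{"type":"number"}}},"newtons":{"type":"number"}},"required":["series"]}

```bash
mkdir -p pics
cat > h.py <<'E'
import numpy as np, cv2
from cell import observe, imaging, workorder, robot
def grab(n,tag):
    d=imaging.read_camera(n); cv2.imwrite(f'pics/{tag}.png',d['color'][:,:,::-1]); np.savez(f'{tag}.npz',**d); return d
def load(tag): return dict(np.load(f'{tag}.npz'))
def pt(d,u,v,z=None):
    f=240/np.tan(np.radians(float(d['vfov'])/2)); 
    if z is None: z=d['range_z'][int(round(v)),int(round(u))]
    return (d['T']@np.array([(u-d['cx'])/f*z,(v-d['cy'])/f*z,z,1]))[:3]
def pth(d,u,v,h):
    o=d['T'][:3,3]; p=pt(d,u,v,1.0)-o
    return o+p*(h-o[2])/p[2]
E
python3 - <<'E'
from h import *
print(observe(), robot.grasp_offset)
for n in('scene','top'):
    d=grab(n,n+'0'); print(n,d['vfov'],d['cx'],d['cy'],d['T'].round(3))
E
```

```text
{'time': 0.0, 'qpos': array([ 1.07699766e+00,  3.42700236e-01,  1.52499983e+00, -1.27046659e-05,
        1.27542171e+00, -1.46013798e-01]), 'qvel': array([-1.91191893e-03, -3.83575964e-04, -5.87850960e-05, -8.56486822e-04,
        2.92151035e-03,  1.24272879e-03]), 'joint_efforts': array([-1.78647311e-03, -4.31251645e+01, -2.44211268e+01,  7.15040253e-02,
        5.62210358e-02, -1.47780415e-04]), 'tool_pos': array([0.17872285, 0.49320943, 0.22606264]), 'tool_rot': array([-3.14007803e+00, -2.10460926e-04,  2.79381133e+00]), 'contact_force': array([ 0.18647457,  0.50519521, -0.16356216]), 'torque': array([-0.01812528,  0.00146087,  0.02797413]), 'opening': 0.09199176667780652} -0.0188
scene 56.38669960161632 324.2409748232009 241.99523077333686 [[ 0.594 -0.653  0.47   0.023]
 [-0.805 -0.494  0.33  -0.403]
 [ 0.016 -0.574 -0.819  0.97 ]
 [ 0.     0.     0.     1.   ]]
top 51.76469315024974 319.58271921794545 237.0405031857987 [[-1.800e-02 -9.980e-01  5.700e-02  4.880e-01]
 [-1.000e+00  1.800e-02 -1.000e-03 -5.200e-02]
 [-0.000e+00 -5.700e-02 -9.980e-01  1.126e+00]
 [ 0.000e+00  0.000e+00  0.000e+00  1.000e+00]]
```

View pics/scene0.png

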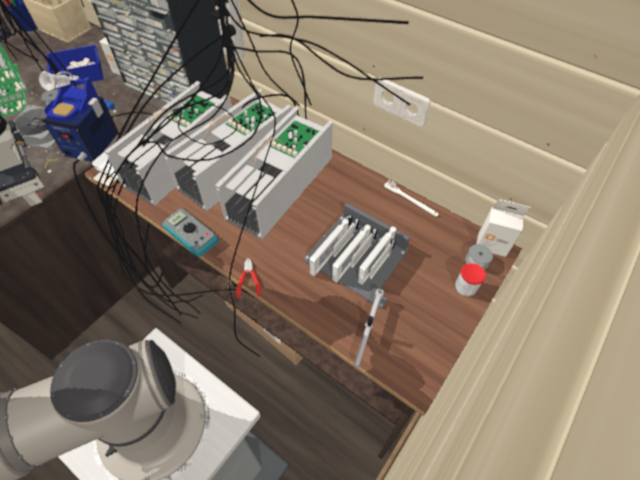

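View pics/top0.png

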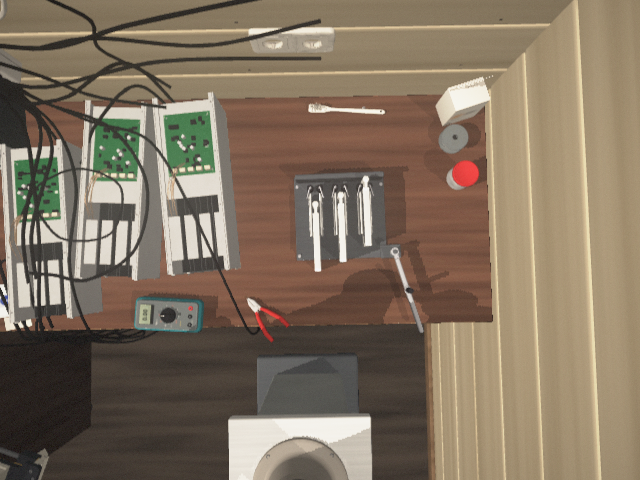

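The rack is at top-image px (340,215). The left and middle covers stand out and the right one is home. The keeper runs from its hinge near (395,252) to about (420,330). Next I'll enlarge it.

Run:
```python
from h import *
d=load('top0'); c=d['color'][160:340,280:440,::-1]
cv2.imwrite('pics/crop0.png',cv2.resize(c,None,fx=3.3,fy=3.3,interpolation=cv2.INTER_CUBIC))
z=d['range_z']
f=240/np.tan(np.radians(float(d['vfov'])/2))
v,u=np.mgrid[160:340,280:440]
Z=z[160:340,280:440]
P=np.stack([(u-d['cx'])/f*Z,(v-d['cy'])/f*Z,Z,np.ones_like(Z)],-1)@d['T'].T
m=(P[...,2]>0.066)&(P[...,2]<0.09)
n,l,s,cen=cv2.connectedComponentsWithStats(m.astype(np.uint8))
for i in range(1,n):
    if s[i,4]<20: continue
    Q=P[l==i][:,:3]; print(s[i],Q.min(0).round(4),Q.max(0).round(4),Q.mean(0).round(4))
    print(cv2.minAreaRect((Q[:,:2]*1000).astype(np.float32)))
m=(P[...,2]>0.03)&(P[...,2]<0.06)
n,l,s,cen=cv2.connectedComponentsWithStats(m.astype(np.uint8))
for i in range(1,n):
    if s[i,4]<20: continue
    Q=P[l==i][:,:3]; print('low',s[i],Q.min(0).round(4),Q.max(0).round(4),cv2.minAreaRect((Q[:,:2]*1000).astype(np.float32)))
```

```text
[ 82  16  10  70 444] [ 0.529  -0.1628  0.0671] [ 0.6774 -0.1467  0.0823] [ 0.5992 -0.1546  0.0755]
((603.1597290039062, -154.87583923339844), (148.5310821533203, 14.538546562194824), 1.2389134168624878)
[ 57  32  10  71 436] [ 0.4941 -0.1088  0.0664] [ 0.6433 -0.0924  0.0813] [ 0.5656 -0.1005  0.0755]
((568.70361328125, -100.60000610351562), (149.1920166015625, 14.108382225036621), 1.0546525716781616)
[ 32  42   9  70 431] [ 0.4758 -0.0536  0.068 ] [ 0.6236 -0.038   0.0819] [ 0.546  -0.046   0.0755]
((549.705078125, -45.920936584472656), (147.8955535888672, 13.905159950256348), 1.175551176071167)
[127 128   7   6  33] [ 0.4264 -0.2474  0.0668] [ 0.4367 -0.2361  0.0857] [ 0.4312 -0.2414  0.0806]
((430.7353515625, -241.9104461669922), (11.058063507080078, 10.388223648071289), 45.759979248046875)
low [ 15  12  89  10 611] [ 0.6748 -0.1945  0.03  ] [ 0.6902 -0.0013  0.06  ] ((682.7416381835938, -97.92591094970703), (13.213156700134277, 193.35650634765625), 0.9994992017745972)
low [ 76  21   8  54 200] [ 0.5555 -0.1509  0.0301] [ 0.6714 -0.1351  0.0593] ((613.4688110351562, -142.71765136
[... 449 characters left out ...]
1] [ 0.5539 -0.0625  0.0318] [ 0.6644 -0.0474  0.0555] ((609.1519165039062, -56.13098907470703), (110.51773071289062, 14.530816078186035), 1.706430435180664)
low [ 51  24   8  52 143] [ 0.5541 -0.0946  0.0301] [ 0.6657 -0.0803  0.0528] ((609.8853759765625, -87.41506958007812), (111.62069702148438, 13.713543891906738), 0.6263517737388611)
low [ 61  24   8  51 127] [ 0.555  -0.1174  0.0328] [ 0.6662 -0.1025  0.0518] ((610.7070922851562, -112.62104797363281), (110.83872985839844, 13.551382064819336), 3.988210678100586)
low [110  88  34  85 466] [ 0.3393 -0.2743  0.0301] [ 0.5228 -0.208   0.0592] ((430.57568359375, -241.07757568359375), (192.5224151611328, 17.298831939697266), 16.52657699584961)
```

View pics/crop0.png

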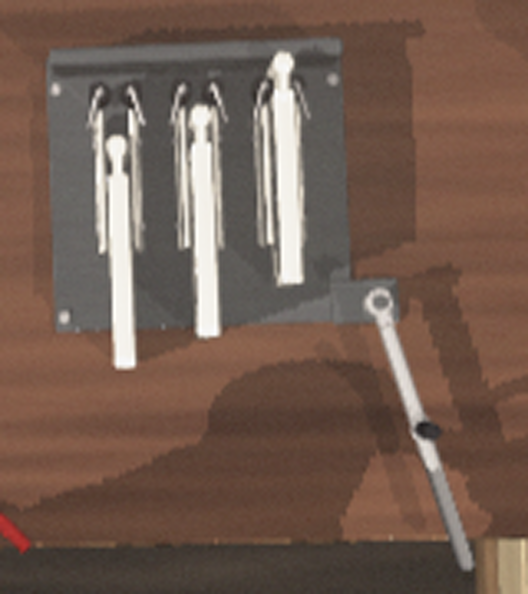

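Run:
```python
from h import *
for n in('scene0','top0'):
    d=load(n); Z=d['range_z']; f=240/np.tan(np.radians(float(d['vfov'])/2)); v,u=np.mgrid[0:480,0:640]
    P=(np.stack([(u-d['cx'])/f*Z,(v-d['cy'])/f*Z,Z,np.ones_like(Z)],-1)@d['T'].T)[...,:3]
    m=(Z>0)&(P[...,0]>.12)&(P[...,0]<.72)&(P[...,1]<.62)&(P[...,1]>-.4)&(P[...,2]>.03)&(P[...,2]<.8)
    Q=P[m]; H={}
    for p in Q:
        k=(int(np.floor(p[0]/.06)),int(np.floor(p[1]/.06))); a=H.get(k,(9,-9)); H[k]=(min(a[0],p[2]),max(a[1],p[2]))
    print(n)
    for i in range(11,1,-1):
        print(f'{i*.06:.2f}',' '.join(f'{int(H[(i,j)][0]*100):2d}-{int(H[(i,j)][1]*100):2d}' if (i,j) in H else '  .  ' for j in range(10,-7,-1)))
    print('y   ',' '.join(f'{j*.06:5.2f}' for j in range(10,-7,-1)))
```

```text
scene0
0.66 29-33 11-14 11-38 10-24  4-16  9-15  4-16  3-16  3-14   .     .    3- 6  3- 6  3- 8  3- 6   .    3- 7
0.60   .   10-30 11-33  6-17  4-16  8-15  4-16  4-16  3-14   .     .    3- 7  3- 8  3- 8   .     .    3- 6
0.54   .    4-27  6-23  5-16  5-16  7-15  4-15  3-14  3-14   .     .    3- 8  3- 8  3- 8   .     .     .  
0.48   .    5-21  6-16  3-16  3-16  3-15  3-14  3-14  3-14   .     .    3- 8  3- 8  3- 7  3- 5   .     .  
0.42   .    4-15  4-15  3-16  3-16  3-14  3-14 12-14  7-10   .     .    3- 8   .     .    3- 8  3- 8   .  
0.36  3- 7  3-14  3-13  3-14   .    3- 3  3- 4  3- 3  3- 7  3- 5   .     .     .     .     .    3- 5   .  
0.30  3- 3  3- 6  5- 7  3- 6   .    3- 3  3- 3  3- 3   .     .     .     .     .     .     .    3- 4   .  
0.24   .   29-33   .     .     .     .     .     .     .     .     .     .     .     .     .     .     .  
0.18   .   24-33 24-40 29-42 29-33   .     .     .     .     .     .     .     .     .     .     .     .  
0.12   .     .     .   22-39 29-33   .     .     .     .     .     .     .     .     .     .     .     .  
y     0.60  0.54  0.48 
[... 565 characters left out ...]
3- 6  7-10   .     .    7- 7   .     .    3- 8  3- 8   .  
0.36  3- 9  3-14  3-14  3-14   .    3- 3  3- 4  3- 3  4- 7  3- 4   .     .     .     .     .    3- 4   .  
0.30  3- 4  3- 7  6- 7  3- 6   .    3- 3  3- 3  3- 3   .    3- 3   .     .     .     .     .    3- 4   .  
0.24   .     .     .     .     .     .     .     .     .     .     .     .     .     .     .     .     .  
0.18   .     .     .   29-35 29-33   .     .     .     .     .     .     .     .     .     .     .     .  
0.12   .     .     .   22-35 29-33   .     .     .     .     .     .     .     .     .     .     .     .  
y     0.60  0.54  0.48  0.42  0.36  0.30  0.24  0.18  0.12  0.06  0.00 -0.06 -0.12 -0.18 -0.24 -0.30 -0.36
```

Request:
{"method": "send_rows", "body": {
  "series": [
    [0,0,0,0,0,-0.1223,1],
    [0,0,0,0,0,-0.1223,1],
    [0,0,0,0,0,-0.1223,1],
    [-0.016,-0.0357,0,0,0,0,1],
    [-0.016,-0.0357,0,0,0,0,1]
  ],
  "newtons": 20
}}

```text
time: 0.52
tool_pos: [0.2118, 0.4225, 0.2258]
tool_rot: [-3.141, -0.001, -3.119]
contact_force: [0.8, 0.7, 0.6]
opening: 0.0635
```

Request:
{"method": "send_rows", "body": {
  "series": [
    [-0.016,-0.0357,0,0,0,0,1],
    [-0.016,-0.0357,0,0,0,0,1],
    [-0.016,-0.0357,0,0,0,0,1],
    [-0.016,-0.0357,0,0,0,0,1],
    [-0.016,-0.0357,0,0,0,0,1]
  ]
}}

```text
time: 0.93
tool_pos: [0.2957, 0.2441, 0.2266]
tool_rot: [-3.142, -0.0, -3.122]
contact_force: [1.5, -0.3, -0.7]
opening: 0.0297
```

Request:
{"method": "send_rows", "body": {
  "series": [
    [-0.016,-0.0357,0,0,0,0,1],
    [-0.016,-0.0357,0,0,0,0,1],
    [-0.016,-0.0357,0,0,0,0,1],
    [-0.016,-0.0357,0,0,0,0,1],
    [-0.016,-0.0357,0,0,0,0,1]
  ]
}}

```text
time: 1.35
tool_pos: [0.3792, 0.067, 0.2267]
tool_rot: [3.141, 0.0, -3.123]
contact_force: [0.8, -0.0, 0.6]
opening: 0.0009
```

Request:
{"method": "send_rows", "body": {
  "series": [
    [-0.016,-0.0357,0,0,0,0,1],
    [-0.016,-0.0357,0,0,0,0,1],
    [0,0,0,0,0,0,1]
  ]
}}

```text
time: 1.6
tool_pos: [0.4149, -0.0073, 0.2266]
tool_rot: [-3.139, 0.001, -3.128]
contact_force: [0.4, -0.1, -0.7]
opening: 0.0007
```

Request:
{"method": "send_rows", "body": {
  "series": [
    [-0.01,-0.04,0,0,0,0,1],
    [-0.005,0,0.0395,0,0,0,1],
    [0,0,0.0395,0,0,0,1],
    [0,0,0.0395,0,0,0,1],
    [0,0,0.0395,0,0,0,1]
  ]
}}

```text
time: 2.02
tool_pos: [0.4278, -0.0414, 0.0672]
tool_rot: [3.142, 0.001, -3.123]
contact_force: [0.3, 0.1, -1.7]
opening: 0.0007
```

Request:
{"method": "send_rows", "body": {
  "series": [
    [0,0,0.0395,0,0,0,1],
    [0,0,0,0,0,0,1]
  ]
}}

```text
time: 2.18
tool_pos: [0.423, -0.0398, 0.0228]
tool_rot: [3.137, -0.014, -3.123]
contact_force: [-1.8, -0.1, -0.6]
opening: 0.0007
```

Run:
```python
from h import *
d=grab('top','top1'); c=d['color'][160:340,280:440,::-1]
cv2.imwrite('pics/crop1.png',cv2.resize(c,None,fx=3.3,fy=3.3,interpolation=cv2.INTER_CUBIC))
d=grab('scene','scene1'); c=d['color'][180:380,240:420,::-1]
cv2.imwrite('pics/scrop1.png',cv2.resize(c,None,fx=3,fy=3,interpolation=cv2.INTER_CUBIC))
```

```text
(no output)
```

View pics/scrop1.png

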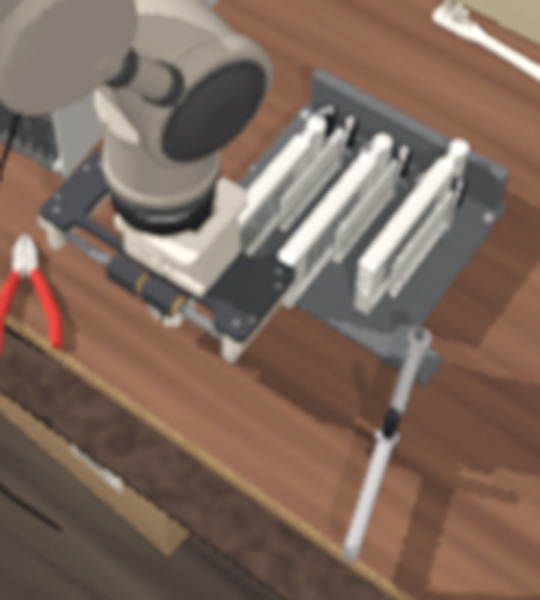

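View pics/crop1.png

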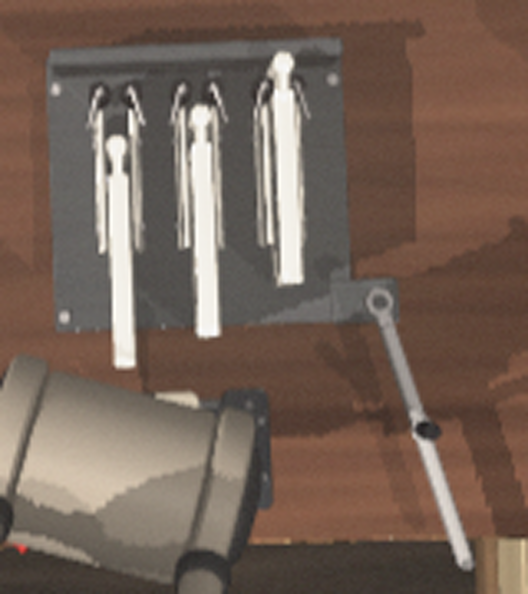

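The gripper is down in front of the left cover. The cover's near end is at crop px (124,367), and the rest of the scene is unchanged. I'll align in y and push.

Request:
{"method": "send_rows", "body": {
  "series": [
    [0,-0.006,-0.003,0,0,0,1],
    [-0.015,0,0,0,0,0,1],
    [0,0,0,0,0,0,1],
    [0,0,0,0,0,0,1]
  ]
}}

```text
time: 2.62
tool_pos: [0.4451, -0.0479, 0.0348]
tool_rot: [-3.14, 0.005, -3.122]
contact_force: [1.1, 0.0, -0.3]
opening: 0.0005
```

Request:
{"method": "send_rows", "body": {
  "series": [
    [-0.01,0,0.004,0,0,0,1],
    [-0.01,0,0,0,0,0,1],
    [-0.008,0,0,0,0,0,1],
    [-0.008,0,0,0,0,0,1],
    [-0.008,0,0,0,0,0,1]
  ]
}}

```text
time: 3.03
tool_pos: [0.4879, -0.0463, 0.0284]
tool_rot: [3.142, -0.0, -3.122]
contact_force: [-1.2, 1.6, 0.4]
opening: 0.0007
```

Request:
{"method": "send_rows", "body": {
  "series": [
    [-0.006,0,0,0,0,0,1],
    [-0.006,0,0,0,0,0,1],
    [-0.006,0,0,0,0,0,1],
    [-0.005,0,0,0,0,0,1],
    [-0.003,0,0,0,0,0,1]
  ]
}}

```text
time: 3.45
tool_pos: [0.5142, -0.0459, 0.0282]
tool_rot: [-3.142, 0.001, -3.122]
contact_force: [-0.2, -0.4, 0.5]
opening: 0.0006
```

Request:
{"method": "send_rows", "body": {
  "series": [
    [-0.003,0,0,0,0,0,1],
    [-0.002,0,0,0,0,0,1],
    [0,0,0,0,0,0,1]
  ]
}}

```text
time: 3.7
tool_pos: [0.5163, -0.0456, 0.0279]
tool_rot: [3.141, -0.005, -3.122]
contact_force: [-9.3, -2.2, 5.2]
opening: 0.0005
```

Request:
{"method": "send_rows", "body": {
  "series": [
    [-0.002,0,0,0,0,0,1],
    [0,0,0,0,0,0,1]
  ]
}}

```text
time: 3.87
tool_pos: [0.5162, -0.0455, 0.0278]
tool_rot: [3.14, -0.009, -3.122]
contact_force: [-14.9, -2.0, 10.6]
opening: 0.0002
```

Request:
{"method": "send_rows", "body": {
  "series": [
    [0.03,0,0,0,0,0,1],
    [0.03,0,0,0,0,0,1],
    [0,-0.028,0,0,0,0,1],
    [0,-0.028,0,0,0,0,1],
    [0,0,0,0,0,0,1]
  ]
}}

```text
time: 4.28
tool_pos: [0.4626, -0.1066, 0.0287]
tool_rot: [-3.14, 0.003, -3.125]
contact_force: [0.4, -1.3, 0.6]
opening: 0.0002
```

Request:
{"method": "send_rows", "body": {
  "series": [
    [0,0,0,0,0,0,1]
  ]
}}

```text
time: 4.37
tool_pos: [0.4619, -0.1041, 0.0284]
tool_rot: [-3.141, 0.001, -3.125]
contact_force: [-0.3, -0.5, 0.2]
opening: 0.0007
```

Run:
```python
from h import *
d=grab('top','top2'); c=d['color'][160:340,280:440,::-1]
cv2.imwrite('pics/crop2.png',cv2.resize(c,None,fx=3.3,fy=3.3,interpolation=cv2.INTER_CUBIC))
```

```text
(no output)
```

View pics/crop2.png

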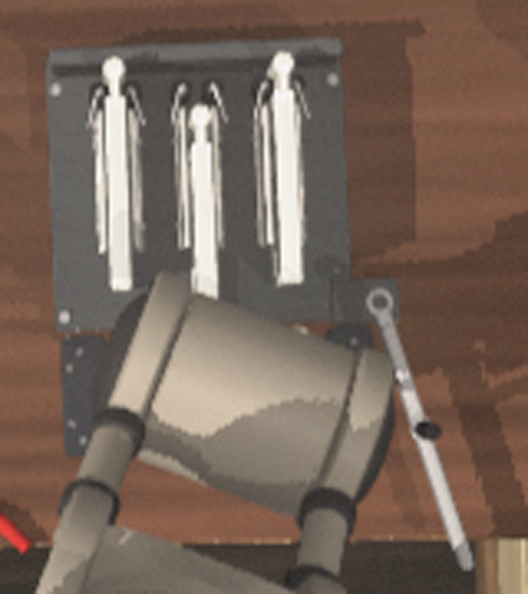

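The left cover is home: its near end at crop (120,288) lines up with the right one at (290,282). Next is the middle cover.

Request:
{"method": "send_rows", "body": {
  "series": [
    [-0.008,0.002,0,0,0,0,1],
    [-0.008,0,0,0,0,0,1],
    [-0.008,0,0,0,0,0,1],
    [-0.006,0,0,0,0,0,1],
    [-0.006,0,0,0,0,0,1]
  ]
}}

```text
time: 4.83
tool_pos: [0.4981, -0.0996, 0.0281]
tool_rot: [3.141, -0.0, -3.121]
contact_force: [-4.9, 0.4, 3.4]
opening: 0.0001
```

Request:
{"method": "send_rows", "body": {
  "series": [
    [-0.006,0,0,0,0,0,1],
    [-0.006,0,0,0,0,0,1],
    [-0.005,0,0,0,0,0,1],
    [-0.003,0,0,0,0,0,1],
    [-0.002,0,0,0,0,0,1]
  ]
}}

```text
time: 5.25
tool_pos: [0.5174, -0.0995, 0.0279]
tool_rot: [3.141, -0.005, -3.122]
contact_force: [-15.8, -1.7, 10.4]
opening: 0.0004
```

Request:
{"method": "send_rows", "body": {
  "series": [
    [-0.002,0,0,0,0,0,1],
    [-0.001,0,0,0,0,0,1],
    [0,0,0,0,0,0,1]
  ]
}}

```text
time: 5.5
tool_pos: [0.5172, -0.0992, 0.0278]
tool_rot: [3.14, -0.011, -3.122]
contact_force: [-19.8, -1.9, 14.1]
opening: 0.0004
```

Both covers are at the stop. I'll back off, lift, and check before going round to the pin.

Request:
{"method": "send_rows", "body": {
  "series": [
    [0.03,0,0,0,0,0,1],
    [0.03,0,0,0,0,0,1],
    [0,0,-0.04,0,0,0,1],
    [0,0,-0.04,0,0,0,1],
    [0.01,-0.03,-0.02,0,0,0,1]
  ]
}}

```text
time: 5.92
tool_pos: [0.4549, -0.1288, 0.1319]
tool_rot: [-3.141, 0.005, -3.119]
contact_force: [1.4, -0.0, 0.6]
opening: 0.0001
```

Request:
{"method": "send_rows", "body": {
  "series": [
    [0.01,-0.038,0,0,0,0,1],
    [0,-0.038,0,0,0,0,1],
    [0,-0.04,0,0,0,0,1],
    [0,-0.038,0,0,0,0,1],
    [0,0,0,0,0,0,1]
  ]
}}

```text
time: 6.33
tool_pos: [0.4465, -0.292, 0.1286]
tool_rot: [-3.137, 0.003, -3.127]
contact_force: [-0.6, 0.5, 0.5]
opening: 0.0004
```

Run:
```python
from h import *
print(observe()['tool_pos'],observe()['contact_force'])
d=grab('top','top3'); c=d['color'][160:340,280:440,::-1]
cv2.imwrite('pics/crop3.png',cv2.resize(c,None,fx=3.3,fy=3.3,interpolation=cv2.INTER_CUBIC))
f=240/np.tan(np.radians(float(d['vfov'])/2))
v,u=np.mgrid[160:340,280:440]
Z=d['range_z'][160:340,280:440]
P=np.stack([(u-d['cx'])/f*Z,(v-d['cy'])/f*Z,Z,np.ones_like(Z)],-1)@d['T'].T
m=(P[...,2]>0.066)&(P[...,2]<0.09)
n,l,s,cen=cv2.connectedComponentsWithStats(m.astype(np.uint8))
for i in range(1,n):
    if s[i,4]<20: continue
    Q=P[l==i][:,:3]; print(s[i],cv2.minAreaRect((Q[:,:2]*1000).astype(np.float32)),Q[:,0].min())
```

```text
[ 0.44654548 -0.29204739  0.12864542] [-0.60833195  0.53606733  0.51128427]
[ 57  17   9  70 441] ((602.3697509765625, -100.05780792236328), (149.1561737060547, 14.138023376464844), 1.166921854019165) 0.5278780990261545
[ 82  16  10  70 445] ((602.9103393554688, -154.98464965820312), (147.83038330078125, 14.494202613830566), 1.2103301286697388) 0.5291119842104661
[ 31  18   9  70 427] ((600.8718872070312, -44.75208282470703), (148.3943328857422, 13.949554443359375), 1.0708695650100708) 0.5267117646413689
```

View pics/crop3.png

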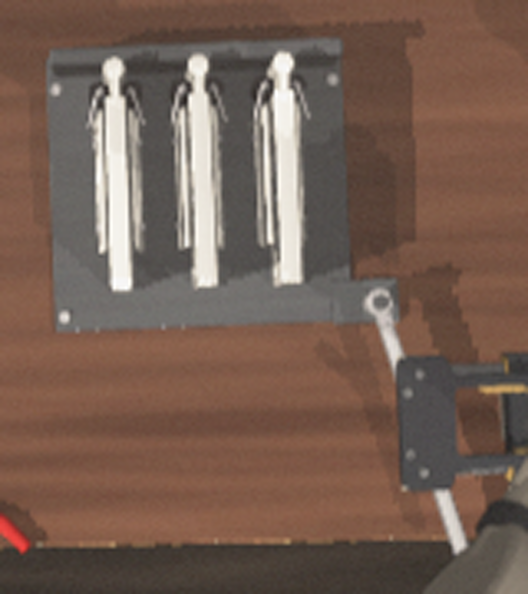

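All three near ends are in line (x = 0.527, 0.528, 0.529, which fits the rack's 0.02 rad tilt). Now I'll lower beside the pin.

Request:
{"method": "send_rows", "body": {
  "series": [
    [0.008,0,0.01,0,0,0,1],
    [0.006,0,0.03,0,0,0,1],
    [0,0,0.03,0,0,0,1],
    [0,0,0,0,0,0,1],
    [0,0,0,0,0,0,1]
  ]
}}

```text
time: 6.8
tool_pos: [0.4314, -0.284, 0.0575]
tool_rot: [3.139, -0.002, -3.122]
contact_force: [-0.2, -0.1, 1.6]
opening: 0.0006
```

Run:
```python
from h import *
p=observe()['tool_pos'];print(p)
H=np.array([.5168,-.2165]);y=.02;R=np.array([[np.cos(y),-np.sin(y)],[np.sin(y),np.cos(y)]])
psi=observe()['tool_rot'][2]; tx=np.array([np.cos(psi),np.sin(psi)]); ty=np.array([np.sin(psi),-np.cos(psi)])
for t in [1.85,1.7,1.55,1.4,1.25,1.1,.95,.8,.65,.5,.4,.3,.2,.1,.05,0,-.05]:
    pin=H+R@(np.array([-np.sin(t),np.cos(t)])*.088); c=pin-R@np.array([np.cos(t)*.0155,np.sin(t)*.025])
    d=c-p[:2]; print(t,c.round(4),'tool',round(d@tx*1000,1),round(d@ty*1000,1)); p=np.r_[c,0]
```

```text
[ 0.43143067 -0.28400824  0.05753498]
1.85 [ 0.4375 -0.2664] tool -6.4 17.5
1.7 [ 0.4323 -0.2543] tool 5.0 12.2
1.55 [ 0.429  -0.2414] tool 3.0 13.0
1.4 [ 0.4277 -0.228 ] tool 1.1 13.5
1.25 [ 0.4283 -0.2142] tool -1.0 13.7
1.1 [ 0.431  -0.2006] tool -2.9 13.6
0.95 [ 0.4356 -0.1873] tool -4.9 13.2
0.8 [ 0.442  -0.1746] tool -6.7 12.5
0.65 [ 0.4501 -0.1629] tool -8.3 11.6
0.5 [ 0.4597 -0.1524] tool -9.8 10.3
0.4 [ 0.4668 -0.1462] tool -7.2 6.1
0.3 [ 0.4745 -0.1406] tool -7.7 5.4
0.2 [ 0.4825 -0.1359] tool -8.1 4.6
0.1 [ 0.4909 -0.1319] tool -8.5 3.8
0.05 [ 0.4952 -0.1303] tool -4.3 1.6
0 [ 0.4995 -0.1288] tool -4.4 1.4
-0.05 [ 0.5039 -0.1276] tool -4.4 1.1
```

Request:
{"method": "send_rows", "body": {
  "series": [
    [-0.003,0.009,0,0,0,0,1],
    [-0.003,0.009,0,0,0,0,1],
    [0.0025,0.006,0,0,0,0,1],
    [0.0025,0.006,0,0,0,0,1],
    [0.003,0.013,0,0,0,0,1]
  ]
}}

```text
time: 7.22
tool_pos: [0.4299, -0.243, 0.0593]
tool_rot: [-3.139, 0.003, -3.122]
contact_force: [1.0, -1.2, 0.4]
opening: 0.0002
```

Request:
{"method": "send_rows", "body": {
  "series": [
    [0.001,0.0135,0,0,0,0,1],
    [-0.001,0.0137,0,0,0,0,1],
    [-0.003,0.0136,0,0,0,0,1],
    [-0.005,0.013,0,0,0,0,1],
    [0,0,0,0,0,0,1]
  ]
}}

```text
time: 7.63
tool_pos: [0.4363, -0.1861, 0.0585]
tool_rot: [3.141, 0.0, -3.12]
contact_force: [0.1, 0.7, -0.4]
opening: 0.0001
```

Run:
```python
from h import *
d=grab('top','top4'); c=d['color'][160:340,280:440,::-1]
cv2.imwrite('pics/crop4.png',cv2.resize(c,None,fx=3.3,fy=3.3,interpolation=cv2.INTER_CUBIC))
```

```text
(no output)
```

View pics/crop4.png

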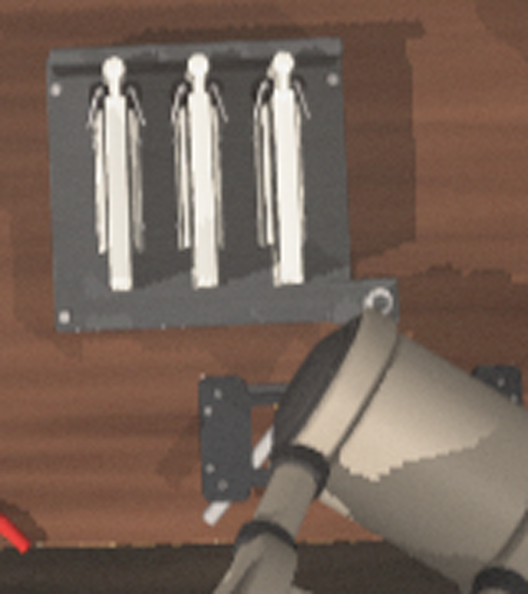

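The bar is swinging: its tip is now at about crop (215,515). The covers haven't moved. I'll carry on along the arc.

Request:
{"method": "send_rows", "body": {
  "series": [
    [-0.0067,0.0125,0,0,0,0,1],
    [-0.0083,0.0116,0,0,0,0,1],
    [-0.0098,0.0103,0,0,0,0,1],
    [-0.0072,0.0061,0,0,0,0,1],
    [-0.0077,0.0054,0,0,0,0,1]
  ]
}}

```text
time: 8.1
tool_pos: [0.4746, -0.1416, 0.058]
tool_rot: [3.141, -0.001, -3.122]
contact_force: [-1.3, -1.2, 0.3]
opening: 0.0003
```

Request:
{"method": "send_rows", "body": {
  "series": [
    [-0.004,0.0023,0,0,0,0,1],
    [-0.004,0.0023,0,0,0,0,1],
    [-0.0043,0.002,0,0,0,0,1],
    [-0.0043,0.0018,0,0,0,0,1],
    [-0.0043,0.0016,0,0,0,0,1]
  ]
}}

```text
time: 8.52
tool_pos: [0.4957, -0.1316, 0.0582]
tool_rot: [3.141, -0.0, -3.123]
contact_force: [-0.8, 0.0, -0.1]
opening: 0.0007
```

Request:
{"method": "send_rows", "body": {
  "series": [
    [-0.003,0.001,0,0,0,0,1],
    [-0.002,0,0,0,0,0,1],
    [0,0,0,0,0,0,1]
  ]
}}

```text
time: 8.77
tool_pos: [0.4982, -0.1301, 0.0578]
tool_rot: [3.14, -0.006, -3.122]
contact_force: [-9.1, -1.4, 5.0]
opening: 0.0007
```

The force rises to 9 N, which matches the stop. I'll push a touch more, then back off and look.

Request:
{"method": "send_rows", "body": {
  "series": [
    [-0.002,0,0,0,0,0,1],
    [0,0,0,0,0,0,1],
    [0,0,0,0,0,0,1]
  ]
}}

```text
time: 9.02
tool_pos: [0.4985, -0.1298, 0.0575]
tool_rot: [3.139, -0.009, -3.122]
contact_force: [-14.4, -0.6, 7.2]
opening: 0.0006
```

Request:
{"method": "send_rows", "body": {
  "series": [
    [0.01,0,0,0,0,0,1],
    [0.03,0,0,0,0,0,1],
    [0.03,0,-0.02,0,0,0,1],
    [0,0,-0.04,0,0,0,1],
    [0,0,-0.04,0,0,0,1]
  ]
}}

```text
time: 9.43
tool_pos: [0.4297, -0.1309, 0.1581]
tool_rot: [3.139, -0.005, -3.124]
contact_force: [2.4, -1.1, 0.7]
opening: 0.0005
```

Request:
{"method": "send_rows", "body": {
  "series": [
    [0,0,-0.03,0,0,0,1],
    [0,0,0,0,0,0,1],
    [0,0,0,0,0,0,1],
    [0,0,0,0,0,0,1]
  ]
}}

```text
time: 9.77
tool_pos: [0.4322, -0.1316, 0.1877]
tool_rot: [3.141, -0.0, -3.123]
contact_force: [-0.5, -0.2, -0.8]
opening: 0.0007
```

Run:
```python
from h import *
d=grab('top','top5'); c=d['color'][160:340,280:440,::-1]
cv2.imwrite('pics/crop5.png',cv2.resize(c,None,fx=3.3,fy=3.3,interpolation=cv2.INTER_CUBIC))
f=240/np.tan(np.radians(float(d['vfov'])/2))
v,u=np.mgrid[160:340,280:440]
Z=d['range_z'][160:340,280:440]
P=np.stack([(u-d['cx'])/f*Z,(v-d['cy'])/f*Z,Z,np.ones_like(Z)],-1)@d['T'].T
for lo,hi in((.066,.09),(.035,.055)):
  m=(P[...,2]>lo)&(P[...,2]<hi)
  n,l,s,cen=cv2.connectedComponentsWithStats(m.astype(np.uint8))
  for i in range(1,n):
    if s[i,4]<15: continue
    Q=P[l==i][:,:3]; print(s[i],cv2.minAreaRect((Q[:,:2]*1000).astype(np.float32)),Q[:,0].min())
grab('scene','scene5')
```

```text
[ 57  17   9  70 440] ((602.1830444335938, -100.05097198486328), (148.9091796875, 14.125946044921875), 1.2690690755844116) 0.5278636656122017
[ 82  16  10  70 440] ((602.99072265625, -154.89505004882812), (148.37408447265625, 14.342974662780762), 1.0449000597000122) 0.5289218804732274
[ 31  18   9  70 430] ((600.9345092773438, -44.76547622680664), (148.59754943847656, 13.942997932434082), 1.0542887449264526) 0.5267509337004187
[73 90  6  6 28] ((512.5774536132812, -128.5801544189453), (10.481897354125977, 10.211907386779785), 42.33478927612305) 0.508162530622952
[60 13 23  7 75] ((682.5086059570312, -124.80579376220703), (48.86009979248047, 11.575064659118652), 89.01255798339844) 0.6768696393975386
[80 12  8  5 16] ((685.4314575195312, -151.86727905273438), (15.56663703918457, 8.909062385559082), 89.61058807373047) 0.6809704572604334
[88 12 15  7 44] ((684.0344848632812, -177.08245849609375), (11.57437801361084, 30.63375473022461), 0.12680597603321075) 0.6782199050501122
[ 15  14  43   8 155] ((681.51708984375, -47.65321731567383), (12.565876960754395, 92.64602661132812), 0.967891633
[... 469 characters left out ...]
8] ((611.7489624023438, -168.09451293945312), (110.77867126464844, 11.215388298034668), 3.115593910217285) 0.556136630030125
[ 27  25   6  51 121] ((609.529541015625, -32.209617614746094), (11.244233131408691, 110.78239440917969), 89.02584075927734) 0.5540870766330876
[ 36  24   8  52 130] ((610.0184326171875, -57.604347229003906), (111.9788818359375, 13.772875785827637), 3.9265847206115723) 0.5538230301568579
[ 78  88  41   8 204] ((514.965087890625, -180.4708251953125), (15.290867805480957, 87.57305908203125), 0.08948791772127151) 0.507380753612888
[ 31  90  46   8 195] ((513.0623168945312, -82.98165893554688), (13.15038013458252, 98.28890228271484), 0.31820425391197205) 0.5062502322529195
```

View pics/crop5.png

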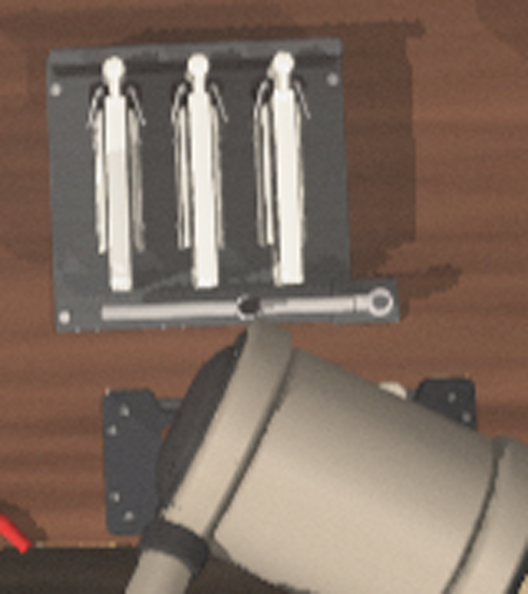

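View pics/scene5.png

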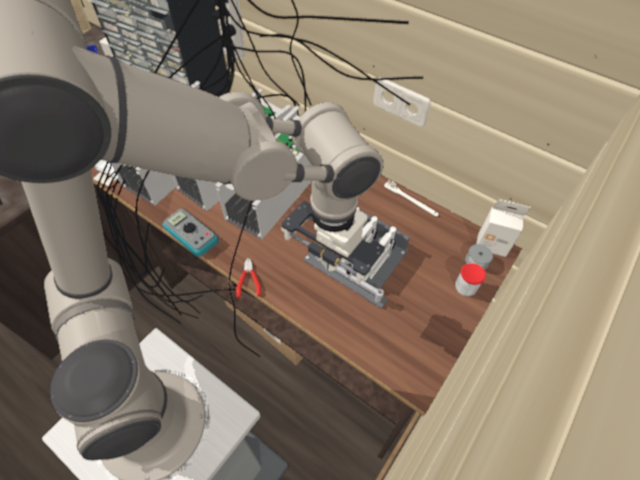

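The bar lies parallel to the covers' end line, from crop (380,302) to (103,313), with the pin at (249,306). The multimeter, cutters and tin sit at the same pixels as at the start, and the tool is clear.

Run:
```python
from h import *
print(workorder.hand_in(), observe()['time'], observe()['contact_force'])
```

```text
the job is handed in; nothing more can be done
the job is handed in; nothing more can be done
```

I pushed the left and middle covers home with the closed fingers, then swung the keeper bar shut by its pin and handed the job in at about 10 s. I have no verdict, because the hand-in reports none.

- **Covers:** each one I pushed came up against its stop, with the force rising to about 18–24 N and no further movement. In the last picture the near ends are at x = 0.527, 0.528 and 0.529 m. That is one line at the rack's slight tilt of about 0.02 rad.
- **Keeper:** it was pressed to its stop with about 15 N. In the last picture the bar lies within roughly 0.01 rad of parallel to the covers' end line, with the pin at (0.513, -0.129) m, about 2 mm from where I expected it, within calibration.
- **Other things:** the multimeter, side cutters and tin look unmoved in the pictures; I did not measure their positions. The gripper was lifted clear to 0.19 m, with only noise on the force reading.

No check failed or disagreed.

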